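# Earth yourself, then switch on the bare board

### The arm

A 6-joint arm with a two-finger parallel gripper is mounted at the origin on the work surface. World frame = base frame: x ahead of the robot, y to its left, z up, the work surface at z = 0. Lengths are in mm, angles in rad, forces in N, time in s.
With the tool pointing down it reaches from about 300 to 775 mm from the base axis. Payload 14.6 kg.
Tool frame: the origin (TCP) lies between the finger pads; the fingertips stand 22 mm ahead of it and the grasp point (between the pads) lies 3 mm ahead of it (manip.tcp_to_tips is the distance from the TCP to the fingertips, in mm); y points along the fingers, z is the direction in which the jaws open and shut, and the axes are right-handed (so a half turn about y gives the same grasp; the last joint's range is limited). The gripper opens to 94 mm and grips with 3 to 60 N. Pads are 16 mm wide; open, the fingers measure 119 mm over their backs; the gripper's body (75 mm by 177 mm) begins 78 mm behind the grasp point.
Start: joints at [-1.307, 0.3, 1.521, -0, 1.321, -0.067], TCP at [178.633, -520.173, 227.446] pointing down, gripper open.
Joint ranges: [-3.03, 3.03], [-0.79, 2.21], [0.23, 2.52], [-1.04, 4.18], [0, 3.07], [-2.55, 2.55]. Speed limits (rad/s): [2.22, 2.22, 2.57, 3.14, 3.14, 3.14].

### API

Orientations are given as [roll, pitch, yaw] about the fixed x, y, z axes, in that order (R = Rz(yaw) Ry(pitch) Rx(roll)).
In Python, from cell import manip gives the robot as it stands.
- The arm moves only by the shell command python3 -m jog 'ROWS' [OPENING] [FORCE]. ROWS is JSON, one flat list of numbers, 6 for each row, row after row: the shift along the tool's x, y, z in mm, then the turn, a rotation vector about the tool's x, y, z in degrees. A call has 1 to 10 rows; each row is the pose to reach, as a shift and turn from the pose commanded when the call began, along the tool's axes at that moment; what a row does not reach only later rows make up. A row lasts 1/12 s, in which the tool goes at most 41.7 mm and 7.16 degrees, less where a joint would pass 70% of its speed; a pose out of reach is approached as far as the arm can. A call with a gripper value outside its range is refused whole. OPENING is the finger opening in mm, from 0 to 94, set as the call begins (- or left out, the last holds). The fingers move at their own pace and stop on an object; FORCE is the grip in N (left out, the last holds). Time passes only in rows, so rows that repeat a pose let the fingers close. It gives the time, the measured TCP pose, the force and the opening at its end, in the units of the state.
- manip.read_state(): the state, without advancing time (a new reading comes with each control period).
- manip.camera(name): name is "side" or "top" or "wrist"; returns a dict with "img" (420x560x3 uint8, red, green, blue), "intrinsics" (3x3 intrinsics, pixels), "k1" (the pictures are not rectified: a ray, as slopes to the right and down, at radius r is drawn at 1 + k1 r^2 times it, then the intrinsics apply), "origin" and "orientation" of the camera in the world. Camera axes: x right, y down, z forward; pixel columns grow to the right and rows downward; lengths in mm; the calibration is good to about 2 mm. A picture is of the moment at which its call begins. There is no depth.
- manip.sign_off(): hands the job in, once; it reports no verdict.
Trained networks look in a picture, given as the dict that the camera call returned (one of the last four; its "shot" number tells which), for a name from the list of things; names that differ only in an ending like _2 or _b are one class to them, and where a whole thing is asked for, a point or a joint stands for the part that bears it (a point fixed in the world has none). Each returns a list of dicts, best first, with "score" (0 to 1); they miss things now and then, are a little off and sometimes report something else, mostly with a low value. They report only what shows in the picture. A call takes as long as a camera call.
- manip.masks_of(thing, picture): "pixels" (420x560 bool, what is visible of it) and "xy" ([column, row] in pixels, amid what is visible of it).
- manip.tip_of(thing, picture): "xy" ([column, row] in pixels: a listed point, or the origin of a listed thing).
The state is a dict: "clock": time; "joints": joint angles; "qd": joint speeds; "effort": joint torques, N m; "eef_pos": TCP position; "eef_rot": TCP orientation; "wrist_force": force on the tool from outside, world axes, zero at the start; "moment": the same for the moment, N m; "finger_gap": finger opening in mm.
Only numpy, scipy, OpenCV 4.12 (cv2) and the standard library are available. Lean on these libraries where they do the work, as an engineer would, in place of code of your own. Each camera call takes 0.05 s, during which the arm holds its last target.

### The job

Switch on the bare circuit board without a static shock: first rest the closed fingertips lightly on the dome-topped sprung steel post of the black earth block for about a second, without pushing it down to its stop, and let it go. Then gently press down the raised end of the largest of the three rocker switches on the board until it has tipped fully over, and withdraw. Do not touch the other two posts or anything else on the board, leave the two smaller switches and all the loose things as they are, and do not grasp or lift anything.

Things in the scene. Friction and masses are not known exactly. Their poses are not given: they have to be found in the camera images.
- dome_top (a point): highest point of the dome-topped steel post, the sprung earth touch point: a mushroom-shaped round cap 28 mm across and 12 mm high on a 14 mm stem, standing 30 mm above the earth block (top 60 mm above the table when at rest). It sinks straight down on a spring when pushed; this point moves with it.
- dome (a joint): how far the dome is pushed down, m: 0 at rest, 0.010 at its stop; the spring needs about 0.9 N per mm (9 N at the stop).
- earth_block: black earth block fixed to the table, 70 mm (x) x 160 mm (y) x 30 mm tall, origin at the centre of its underside. Three steel posts stand on it in a row along its y, 50 mm apart, in any order; their heads are 22 to 28 mm across and they stand on collars 30 mm across.
- flat_post: the flat-topped round socket post with a hole in its top and a waist, rigid, 22 mm across, 24 mm tall; origin at its foot on the block. Not to be touched.
- hex_post: the six-sided flat-topped post, rigid, 22 mm across, 30 mm tall; origin at its foot on the block. Not to be touched.
- board: bare green circuit board fixed on stand-offs, 160 mm (x) x 210 mm (y), upper face 22 mm above the table, origin at the centre of its footprint on the table; its x is the way from its near edge to its far edge. Three rocker switches stand in a row along its y, 60 mm apart, in any order; its other parts stand up to 28 mm above its upper face (50 mm above the table).
- main_rocker_centre (a point): middle of the axle of the largest rocker switch, 42 mm above the table; axes as the board's: x along the rocker's length, y along its axle. The black rocker is 48 mm long and 28 mm wide with a shallow V-shaped top, over a grey housing 54 x 36 mm whose top is 6 mm below the axle (36 mm above the table).
- main_rocker_far_end (a point): point on the top of the rocker's far (+x) half, 5 mm short of its tip and about 18 mm from the axle, moving with it. At the start this end is raised, its point about 56 mm above the table; with the rocker fully over it is about 48 mm above the table and the top of this half is level.
- main_rocker (a joint): tilt of the largest rocker, rad: -0.25 with the far end fully up, +0.25 with the far end fully down (its stop). A friction hinge: it stays where it is left and needs about 3 N at the far end to move.
- small_a_end (a point): top of the far (+x) half of one of the two smaller rockers (28 mm long, 16 mm wide), 12 mm from its axle, moving with it. To be left as it is.
- small_b_end (a point): the same point on the other of the two smaller rockers. To be left as it is.
- flux_jar: flux jar, round with lid, 44 mm across, 50 mm tall; origin at the centre of its underside. Loose bystander.
- solder_spool: solder spool standing on its flange, 54 mm across, 38 mm tall; origin at the centre of its underside. Loose bystander.
- tip_tin: brass tip-cleaning cup, 56 mm across, 30 mm tall; origin at the centre of its underside. Loose bystander.
- screwdriver: black-handled screwdriver lying on the table, 160 mm long; origin near the middle of its length. Loose bystander.
- spare_capacitor: loose black capacitor standing on the board, 18 mm across, 28 mm tall; origin at the centre of its underside. Loose bystander.
- parts_tray: grey four-part tray, 90 x 120 x 28 mm; origin at the centre of its underside. Loose bystander.
- relay: loose white relay lying on the board, 28 x 16 x 20 mm; origin at the centre of its underside. Loose bystander.

How it is judged:
By the outcome, as a careful person would: the job done as asked, in the order asked, and still so for the second after the job is handed in, with the robot touching nothing.
It also fails if it takes over 42 s, if anything falls off the work surface, if the arm or the gripper's body presses on something with over 40 N, if the wrist force passes 120 N, or if a joint passes its speed limit or range.

## Working session

There is one attempt and no reset: what is moved stays moved. The work goes in short steps, Python scripts to look and compute and a shell command to move; the robot and the scene stay as the last step left them, time stands still between calls to the robot, and variables do not carry over. Pictures are saved under pics/ and viewed, and the job is handed in when it is done.

```bash
mkdir -p pics; ls; cat > h.py <<'E'
from cell import manip
import numpy as np, cv2
from scipy.spatial.transform import Rotation as R
def cam(n,f=None):
    p=manip.camera(n)
    if f: cv2.imwrite('pics/'+f,p['img'][:,:,::-1])
    return p
def ori(p):
    o=np.array(p['orientation'],float)
    return o if o.shape==(3,3) else R.from_euler('xyz',o).as_matrix()
def ray(p,xy):
    K=np.array(p['intrinsics'],float); k=p['k1']
    d=np.array([(xy[0]-K[0,2])/K[0,0],(xy[1]-K[1,2])/K[1,1]])
    u=d.copy()
    for _ in range(30): u=d/(1+k*(u@u))
    return np.array(p['origin'],float),ori(p)@np.array([u[0],u[1],1])
def at_z(p,xy,z):
    o,d=ray(p,xy); return o+d*(z-o[2])/d[2]
def proj(p,X):
    c=ori(p).T@(np.array(X,float)-np.array(p['origin'],float)); u=c[:2]/c[2]
    u=u*(1+p['k1']*(u@u)); K=np.array(p['intrinsics'],float)
    return np.array([K[0,0]*u[0]+K[0,2],K[1,1]*u[1]+K[1,2]])
def tri(ps,xys):
    A=np.zeros((3,3));b=np.zeros(3);rs=[ray(p,x) for p,x in zip(ps,xys)]
    for o,d in rs:
        d=d/np.linalg.norm(d);M=np.eye(3)-np.outer(d,d);A+=M;b+=M@o
    X=np.linalg.solve(A,b)
    return X,[np.linalg.norm(np.cross(X-o,d/np.linalg.norm(d))) for o,d in rs]
E
python3 - <<'E'
from h import *
s=manip.read_state();print(s)
for n in("side","top"):
    p=cam(n,n+'0.png');print(n,p['origin'],p['orientation'],p['intrinsics'],p['k1'])
    for t,z in [('dome_top',60),('flat_post',30),('hex_post',30),('earth_block',0),('board',0),('main_rocker_centre',42),('main_rocker_far_end',56),('small_a_end',50),('spare_capacitor',22),('relay',22),('flux_jar',0)]:
        for r in manip.tip_of(t,p)[:3]:
            print(t,np.round(r['xy'],1),round(r['score'],2),np.round(at_z(p,r['xy'],z),1))
E
```

```text
pics
{'clock': 0.0, 'joints': array([-1.30660941e+00,  3.00485779e-01,  1.52156717e+00, -1.94842791e-05,
        1.32072326e+00, -6.65806320e-02]), 'qd': array([ 4.85586397e-04,  8.42469928e-04, -2.70990317e-04, -1.86385572e-04,
        9.53725852e-05,  1.57872076e-03]), 'effort': array([-6.26231249e-04, -5.31806016e+01, -3.52738452e+01,  7.08359806e-02,
        2.43834121e-02, -9.51102015e-05]), 'eef_pos': array([ 178.56350595, -519.95493847,  226.88415506]), 'eef_rot': array([-1.57197852e+00,  5.99133768e-05, -2.81082031e+00]), 'wrist_force': array([ 0.47206226,  0.4494461 , -0.67260629]), 'moment': array([-0.00110366, -0.01170103, -0.02648369]), 'finger_gap': 94.1124938445839}
side [234.25964797 751.42261684 740.64065085] [-2.35211025  0.00765711 -2.68700457] [[410.87602902   0.         278.78198268]
 [  0.         410.87602902 203.81658051]
 [  0.           0.           1.        ]] 0.006595219180944303
dome_top [309.8 138.2] 0.64 [ 576.5 -134.8   60. ]
dome_top [268.9 227.8] 0.52 [526.8 214.6  60. ]
flat_post [281.8 209. ] 0.65 [539.3 123.   30. ]
hex_post [272.9 222.1] 0.58 [53
[... 1149 characters left out ...]
h_block [265.  204.8] 0.94 [535.3 173.5   0. ]
board [385.1 191.8] 0.57 [ 575.2 -154.5    0. ]
main_rocker_centre [414.1 185.9] 0.61 [ 587.  -224.2   42. ]
main_rocker_far_end [412.2 176.5] 0.72 [ 610.1 -215.5   56. ]
main_rocker_far_end [411.7 188.2] 0.28 [ 578.8 -213.6   56. ]
main_rocker_far_end [249.7 200.6] 0.22 [540.3 213.1  56. ]
small_a_end [388.7 188. ] 0.52 [ 579.2 -152.9   50. ]
spare_capacitor [384.1 170.3] 0.53 [ 631.  -147.4   22. ]
spare_capacitor [412.7 186.4] 0.33 [ 588.3 -226.    22. ]
relay [248.5 199.7] 0.63 [546.2 217.4  22. ]
relay [368.8 221.3] 0.56 [ 492.3 -104.4   22. ]
flux_jar [358.4 152. ] 0.53 [684.5 -81.3   0. ]
flux_jar [389.  194.3] 0.35 [ 568.5 -165.3    0. ]
```

View pics/side0.png

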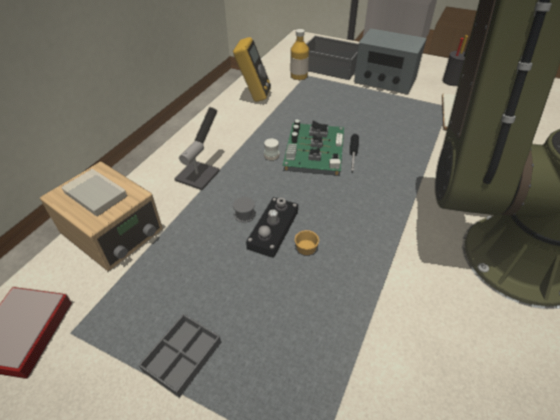

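View pics/top0.png

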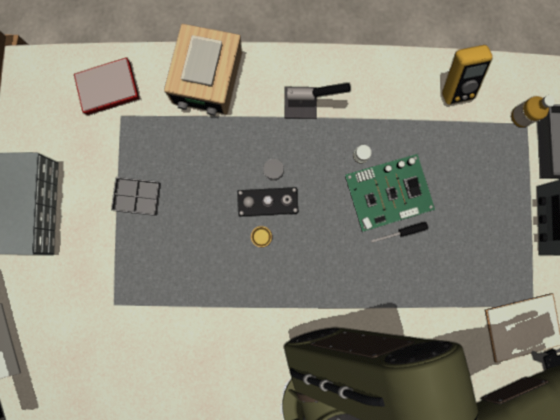

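```bash
python3 - <<'E'
import cv2
a=cv2.imread('pics/top0.png');b=cv2.imread('pics/side0.png')
cv2.imwrite('pics/t_l.png',cv2.resize(a[160:250,220:320],None,fx=6,fy=6,interpolation=3))
cv2.imwrite('pics/t_r.png',cv2.resize(a[140:250,330:450],None,fx=5,fy=5,interpolation=3))
cv2.imwrite('pics/s_u.png',cv2.resize(b[90:200,250:390],None,fx=5,fy=5,interpolation=3))
cv2.imwrite('pics/s_l.png',cv2.resize(b[170:280,210:340],None,fx=5,fy=5,interpolation=3))
E
```

```text
(no output)
```

View pics/t_l.png

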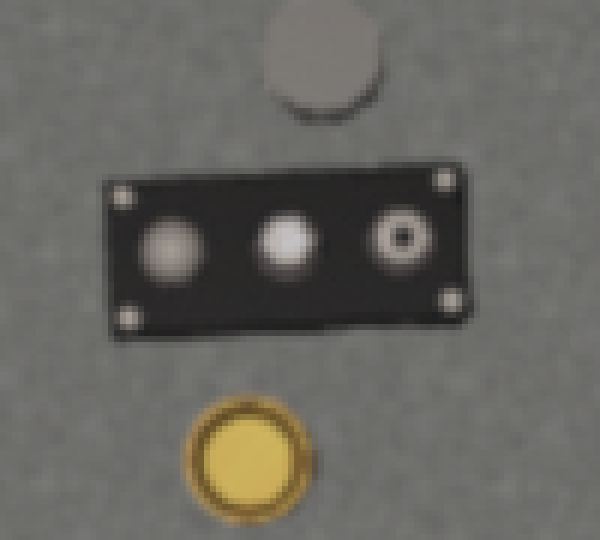

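View pics/t_r.png

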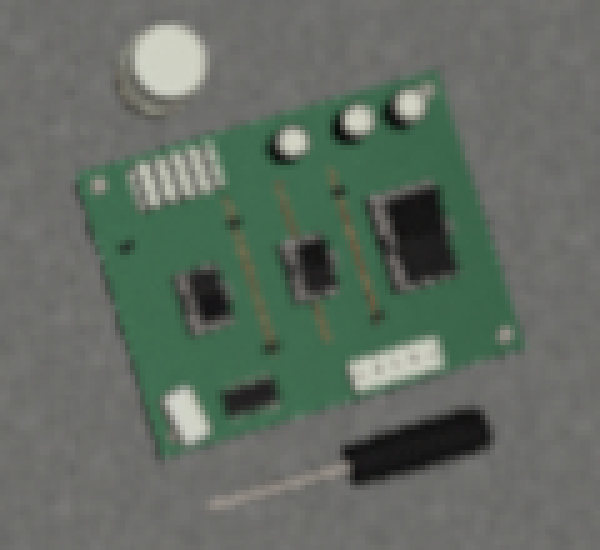

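View pics/s_l.png

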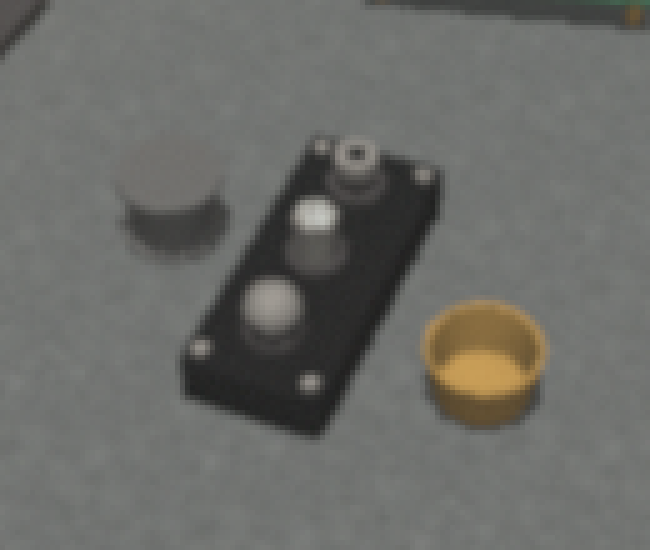

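View pics/s_u.png

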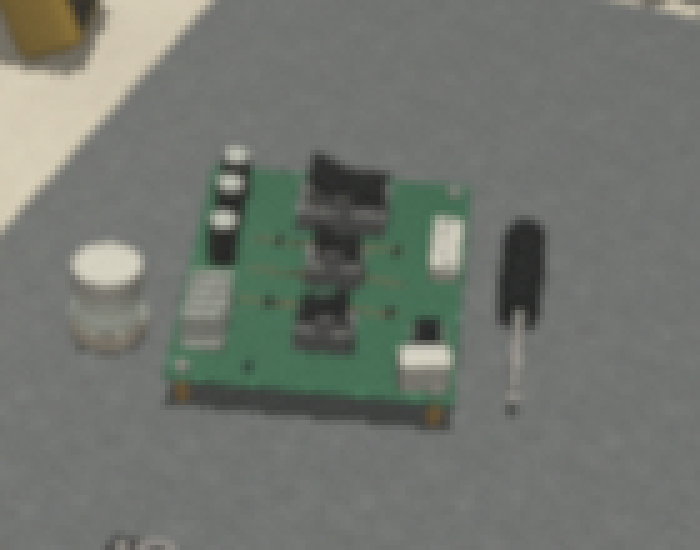

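Both pictures agree. The dome is the leftmost post in the top view, at about (249,201), with the hex post in the middle and the socket post on the right. The largest rocker is rightmost on the board, at about (414,186), and the board is yawed about +16°. I'll move over the dome with the gripper closing.

```bash
python3 -m jog '[-575,0,-564,0,0,0,-575,0,-564,0,0,0,-575,0,-564,0,0,0,-575,0,-564,0,0,0,-575,0,-564,0,0,0,-575,0,-564,0,0,0,-575,0,-564,0,0,0,-575,0,-564,0,0,0,-575,0,-564,0,0,0,-575,0,-564,0,0,0]' 0 10
```

```text
clock: 2.03
eef_pos: [365.6, -145.7, 227.8]
eef_rot: [-1.57, 0.001, -2.811]
wrist_force: [0.3, -1.3, 0.3]
finger_gap: 30.7
```

```bash
python3 -m jog '[-277,0,-271,0,0,0,-277,0,-271,0,0,0,-277,0,-271,0,0,0,-277,0,-271,0,0,0,-277,0,-271,0,0,0,-277,0,-271,0,0,0,-277,0,-271,0,0,0,-277,0,-271,0,0,0,-277,0,-271,0,0,0,-277,0,-271,0,0,0]'
python3 - <<'E'
from h import *
s=manip.read_state();print(s['eef_pos'],s['eef_rot'],s['joints'],s['finger_gap'],s['wrist_force'])
ps={n:cam(n,n+'1.png') for n in('wrist','side','top')}
print(ps['wrist']['origin'],ps['wrist']['orientation'])
for t,z in [('dome_top',60),('flat_post',30),('hex_post',30),('earth_block',0)]:
    g={}
    for n,p in ps.items():
        for r in manip.tip_of(t,p)[:2]:
            print(t,n,np.round(r['xy'],1),round(r['score'],2),np.round(at_z(p,r['xy'],z),1))
E
```

```text
clock: 2.87
eef_pos: [540.1, 203.0, 226.8]
eef_rot: [-1.571, -0.0, -2.808]
wrist_force: [-1.6, -0.4, 0.5]
finger_gap: 0.6
[540.12070105 202.96291419 226.7890461 ] [-1.57140022e+00 -1.00579520e-04 -2.80803340e+00] [2.95714893e-01 3.60767265e-01 1.44196632e+00 6.16137967e-04
 1.33898247e+00 1.53281041e+00] 0.6230058211838325 [-1.58775627 -0.38218682  0.46429241]
[616.38770945 228.75121086 384.24728911] [ 2.86532752e+00  1.06979107e-03 -1.23752784e+00]
dome_top wrist [265.8 183.4] 0.87 [543.6 221.2  60. ]
dome_top side [291.9 138.6] 0.3 [ 621.  -111.6   60. ]
dome_top top [400.5 235. ] 0.52 [ 454.8 -180.8   60. ]
dome_top top [267.7 203.1] 0.37 [534.  166.3  60. ]
flat_post wrist [354.3 204. ] 0.77 [546.9 120.1  30. ]
flat_post wrist [490.6 298.1] 0.37 [490.2 -90.4  30. ]
flat_post side [182.4 354. ] 0.64 [541.7 529.1  30. ]
flat_post side [279.4 207.8] 0.47 [546.4 121.8  30. ]
flat_post top [265.9 203.4] 0.62 [536.1 171.   30. ]
hex_post wrist [314.2 192.1] 0.83 [545.  167.2  30. ]
hex_post side [334.7 166.6] 0.66 [480.3 -83.2  30. ]
hex_post side [274.9 222.4] 0.5 [534.8 169.7  30. ]
hex_post top [266.3 200.9] 0.54 [542.8 170.   30. ]
earth_block wrist [314.1 187.4] 0.63 [544.3 164.1   0. ]
earth_block wrist [313.6 192.1] 0.59 [538.7 162.6   0. ]
earth_block side [269.9 230.1] 0.75 [547.1 172.9   0. ]
earth_block side [279.9 206.2] 0.73 [560.9  89.5   0. ]
earth_block top [399.3 233.9] 0.66 [ 460.3 -192.9    0. ]
earth_block top [269.5 203. ] 0.6 [540.3 161.4   0. ]
```

View pics/wrist1.png

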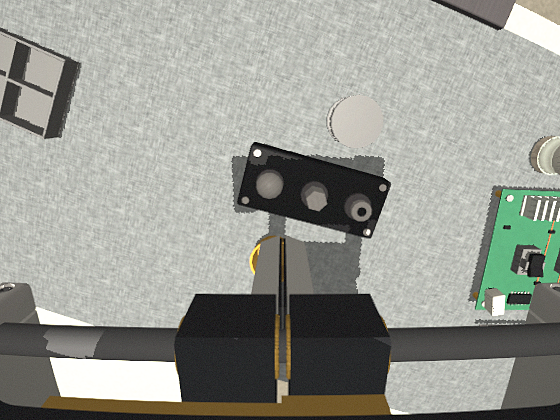

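```bash
python3 - <<'E'
from h import *
ps={n:cam(n,n+'2.png') for n in('wrist','side','top')}
p=ps['wrist'];q=ps['side']
for t in('dome_top','hex_post','flat_post'):
    r=manip.masks_of(t,p)
    for k in r[:1]:
        ys,xs=np.nonzero(k['pixels']);print(t,k['score'],xs.min(),xs.max(),ys.min(),ys.max(),xs.mean(),ys.mean())
# block corners at z=30 by bright screws? fit pose via overlay
s=manip.read_state()
tip=s['eef_pos']-np.array([0,0,22]);print('tip proj',proj(p,tip),proj(q,tip),proj(ps['top'],tip))
im=p['img'][:,:,::-1].copy()
c=np.array([542,168.5,0]);yaw=np.deg2rad(2)
def W(x,y,z):return c+[np.cos(yaw)*x-np.sin(yaw)*y,np.sin(yaw)*x+np.cos(yaw)*y,z]
F=3
im=cv2.resize(im[120:280,200:420],None,fx=F,fy=F,interpolation=3)
def P(X):
    u=(proj(p,X)-[200,120])*F; return tuple(int(round(v)) for v in u)
for a in (30,):
    pts=[W(x,y,a) for x,y in((-35,-80),(35,-80),(35,80),(-35,80))]
    for i in range(4): cv2.line(im,P(pts[i]),P(pts[(i+1)%4]),(0,255,255),1)
for y,z,r in((50,48,14),(50,60,1),(0,60,11),(-50,54,11)):
    for th in np.linspace(0,6.28,40): cv2.circle(im,P(W(r*np.cos(th),y+r*np.sin(th),z)),1,(0,0,255),-1)
cv2.circle(im,P(tip),3,(0,255,0),-1)
cv2.imwrite('pics/ov.png',im)
E
```

```text
dome_top 0.88 253 277 171 195 265.1033138401559 182.8401559454191
hex_post 0.55 297 323 179 208 310.53968253968253 193.05238095238096
flat_post 0.81 341 367 191 218 354.2003311258278 204.48841059602648
tip proj [281.23979749 251.70325772] [265.26415091 172.00391082] [253.89189359 194.38089664]
```

View pics/ov.png

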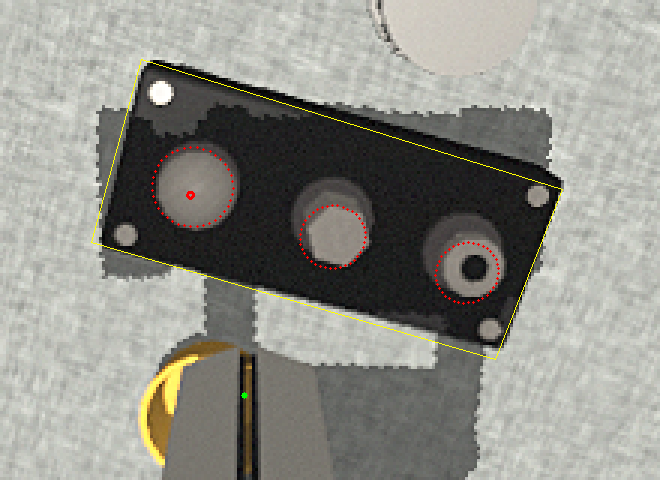

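The overlay with the block at (542,168.5), yaw 2°, fits the wrist picture. The dome axis is at (540.3,218.5), within about 1 mm, and it is the round cap at the left (265,183). I'll descend above it.

```bash
python3 -m jog '[-5,20,-15,0,0,0,-5,55,-15,0,0,0,-5,90,-15,0,0,0,-5,120,-15,0,0,0,-5,132,-15,0,0,0,-5,135,-15,0,0,0,-5,135,-15,0,0,0,-5,135,-15,0,0,0]'
python3 - <<'E'
from h import *
s=manip.read_state();print(s['eef_pos'],s['eef_rot'],s['wrist_force'])
p=cam('wrist','wrist3.png');cam('side','side3.png')
i=cv2.imread('pics/side3.png');cv2.imwrite('pics/side3c.png',cv2.resize(i[170:280,210:340],None,fx=5,fy=5,interpolation=3))
E
```

```text
clock: 4.58
eef_pos: [539.9, 214.8, 94.3]
eef_rot: [-1.571, 0.003, -2.811]
wrist_force: [0.4, -0.2, -0.3]
finger_gap: 0.7
[539.91583232 214.7509584   94.30064602] [-1.57078288e+00  2.52677065e-03 -2.81080677e+00] [ 0.35026683 -0.20245429 -0.32922244]
```

View pics/wrist3.png

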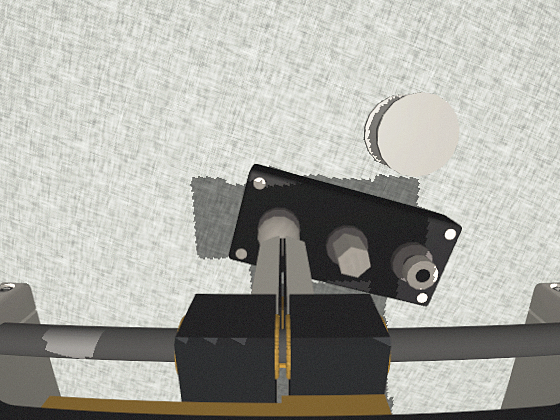

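View pics/side3c.png

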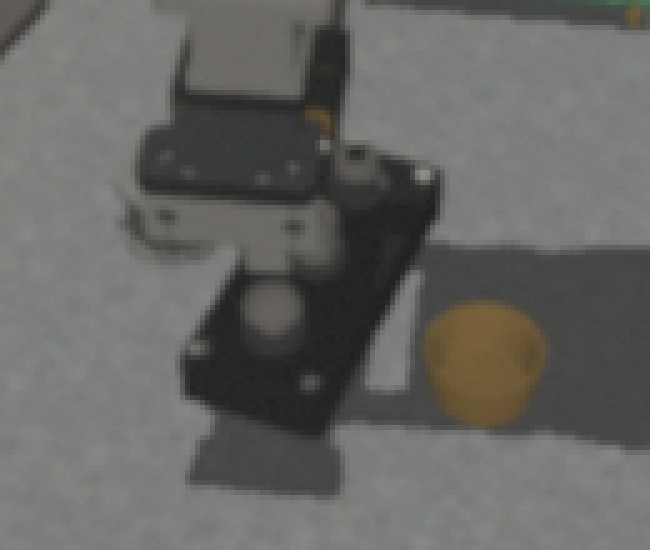

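```bash
python3 -m jog '[-1,4,-3,0,0,0,-1,8,-3,0,0,0,-1,11,-3,0,0,0,-1,13,-3,0,0,0,-1,14,-3,0,0,0,-1,14,-3,0,0,0]'
python3 - <<'E'
from h import *
for _ in range(1):
    s=manip.read_state();print(s['eef_pos'],s['wrist_force'])
p=cam('wrist','wrist4.png')
s=manip.read_state();print(s['eef_pos'],s['wrist_force'])
E
```

```text
clock: 5.18
eef_pos: [539.0, 217.7, 78.4]
eef_rot: [-1.571, 0.0, -2.811]
wrist_force: [-0.7, 1.5, 2.3]
finger_gap: 0.4
[539.04498504 217.73752179  78.44190587] [-0.66182688  1.50028315  2.28313481]
[539.03708928 217.72962898  78.54515855] [-0.55160302  1.27647323  2.81236369]
```

View pics/wrist4.png

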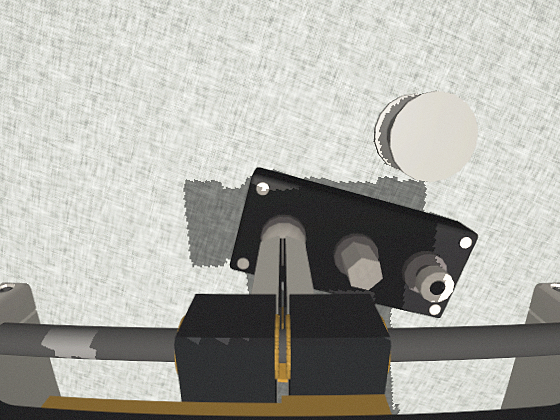

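Contact force is about 2.5–3 N with the tips at z≈56.5, so the dome is down about 3 mm, well short of its stop. I'll hold there, then lift.

```bash
python3 -m jog '[0,0,0,0,0,0,0,0,0,0,0,0,0,0,0,0,0,0,0,0,0,0,0,0,0,0,0,0,0,0,0,0,0,0,0,0,0,0,0,0,0,0,0,0,0,0,0,0,0,0,0,0,0,0,0,0,0,0,0,0]'; python3 -m jog '[0,0,0,0,0,0,0,0,0,0,0,0,0,0,0,0,0,0,0,-5,0,0,0,0,0,-20,0,0,0,0,0,-50,0,0,0,0,0,-85,0,0,0,0,0,-115,0,0,0,0,0,-115,0,0,0,0,0,-115,0,0,0,0]'
```

```text
clock: 6.07
eef_pos: [539.0, 217.7, 78.5]
eef_rot: [-1.571, 0.0, -2.811]
wrist_force: [-0.2, 1.7, 2.6]
finger_gap: 0.5
clock: 6.9
eef_pos: [539.3, 217.6, 194.9]
eef_rot: [-1.57, 0.002, -2.811]
wrist_force: [0.6, -0.0, -0.9]
finger_gap: 0.6
```

```bash
python3 -m jog '[116,-32,402,0,0,0,116,-32,402,0,0,0,116,-32,402,0,0,0,116,-32,402,0,0,0,116,-32,402,0,0,0,116,-32,402,0,0,0,116,-32,402,0,0,0,116,-32,402,0,0,0,116,-32,402,0,0,0,116,-32,402,0,0,0]';python3 -m jog '[6,0,20,0,0,0,6,0,20,0,0,0,6,0,20,0,0,0]'
python3 - <<'E'
from h import *
s=manip.read_state();print(s['eef_pos'],s['eef_rot'],s['joints'])
ps={n:cam(n,n+'5.png') for n in('wrist','side','top')}
for t,z in [('main_rocker_centre',42),('main_rocker_far_end',56),('small_a_end',50),('board',0),('dome_top',60)]:
    for n,p in ps.items():
        for r in manip.tip_of(t,p)[:2]:
            print(t,n,np.round(r['xy'],1),round(r['score'],2),np.round(at_z(p,r['xy'],z),1))
import pickle;pickle.dump({k:v for k,v in ps.items()},open('p5.pkl','wb'))
E
```

```text
clock: 7.73
eef_pos: [558.8, -199.3, 223.7]
eef_rot: [-1.573, -0.002, -2.811]
wrist_force: [0.2, 1.0, 0.4]
finger_gap: 0.5
clock: 7.98
eef_pos: [559.8, -218.8, 223.3]
eef_rot: [-1.573, -0.002, -2.813]
wrist_force: [0.9, 1.3, -0.8]
finger_gap: 0.5
[ 559.79973641 -218.8483909   223.340925  ] [-1.57290437e+00 -2.24577537e-03 -2.81276704e+00] [-4.33591472e-01  4.19148484e-01  1.36962126e+00 -2.72428760e-05
  1.35590295e+00  8.08387455e-01]
main_rocker_centre wrist [293.8 164.8] 0.79 [ 587.4 -222.    42. ]
main_rocker_centre side [317.7 127.7] 0.48 [ 585.  -216.8   42. ]
main_rocker_centre top [412.7 188.2] 0.55 [ 580.7 -220.2   42. ]
main_rocker_far_end wrist [296.5 147.2] 0.7 [ 606.6 -217.6   56. ]
main_rocker_far_end side [313.8 123.4] 0.51 [ 596.7 -213.    56. ]
main_rocker_far_end top [370.  219.4] 0.5 [ 495. -101.   56.]
small_a_end wrist [232.2 158.2] 0.7 [ 575.  -160.8   50. ]
small_a_end side [310.5 138.4] 0.45 [ 579.4 -147.8   50. ]
small_a_end top [390.5 187.6] 0.59 [ 580.3 -157.8   50. ]
small_a_end top [387.1 191.7] 0.44 [ 569.3 -148.5   50. ]
board wrist [238.6 153.8] 0.63 [ 573.  -161.4    0. ]
board wrist [245.5  97.5] 0.25 [ 634.8 -150.5    0. ]
board side [312.3 148.6] 0.88 [ 579.7 -168.2    0. ]
board top [399.9 235. ] 0.39 [ 457.3 -194.6    0. ]
dome_top side [267.2 228.9] 0.64 [528.8 219.2  60. ]
dome_top top [248.2 199.1] 0.38 [543.7 216.9  60. ]
```

View pics/wrist5.png

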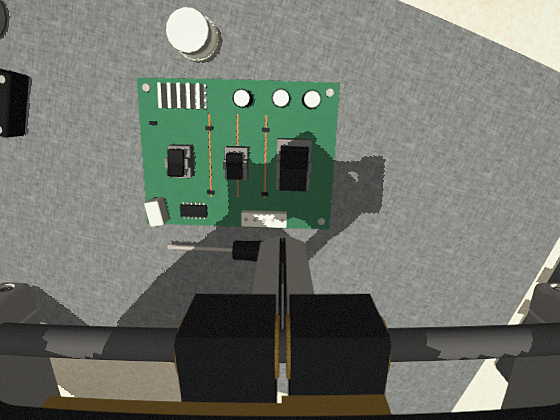

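Overlay the model of board and main rocker to check.

```bash
cat > ov.py <<'E'
from h import *
import pickle,sys
ps=pickle.load(open('p5.pkl','rb'));p=ps['wrist']
print(manip.read_state()['wrist_force'])
c=np.array([float(sys.argv[1]),float(sys.argv[2]),0]);yaw=np.deg2rad(float(sys.argv[3]))
def W(x,y,z):return c+[np.cos(yaw)*x-np.sin(yaw)*y,np.sin(yaw)*x+np.cos(yaw)*y,z]
for n,x0,y0,w,h,F,o in(('wrist',130,70,220,170,3.5,'ovw'),('side',290,105,60,70,9,'ovs'),('top',340,145,100,95,6,'ovt')):
    p=ps[n];im=p['img'][:,:,::-1].copy()
    im=cv2.resize(im[y0:y0+h,x0:x0+w],None,fx=F,fy=F,interpolation=3)
    P=lambda X:tuple(int(round(v)) for v in (proj(p,X)-[x0,y0]+.5)*F)
    def box(pts,col):
        for i in range(len(pts)): cv2.line(im,P(pts[i]),P(pts[(i+1)%len(pts)]),col,1)
    # housing top rectangle at z=36 ; origin c=axle
    box([W(x,y,36) for x,y in((-27,-18),(27,-18),(27,18),(-27,18))],(0,255,255))
    t=.25
    cs,sn=np.cos(t),np.sin(t)
    box([W(x,y,z) for x,z in((23,57.3),(0,50)) for y in ((-14,14) if x else (14,-14))],(0,0,255))
    cv2.circle(im,P(W(18,0,56)),3,(255,0,255),-1)
    cv2.imwrite('pics/'+o+'.png',im)
E
python3 ov.py 587 -222 16
```

```text
[ 0.4232991   0.43681743 -0.15320424]
```

View pics/ovw.png

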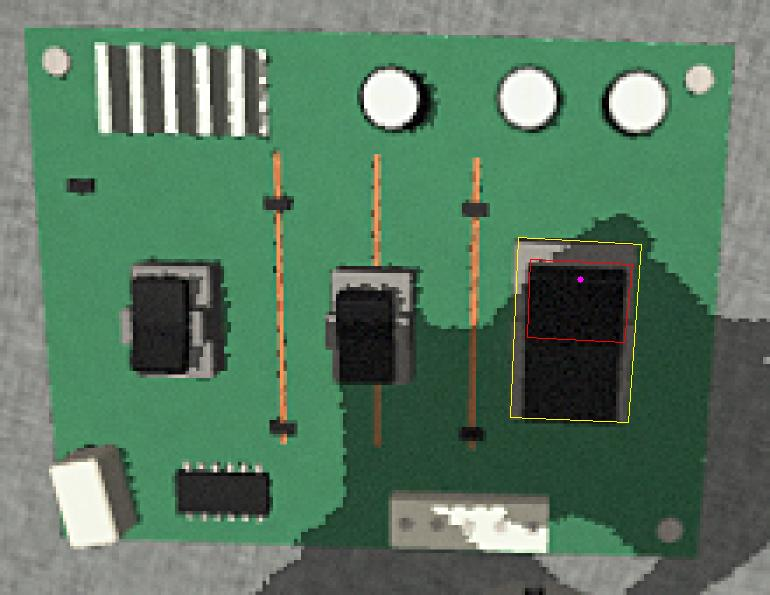

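View pics/ovs.png

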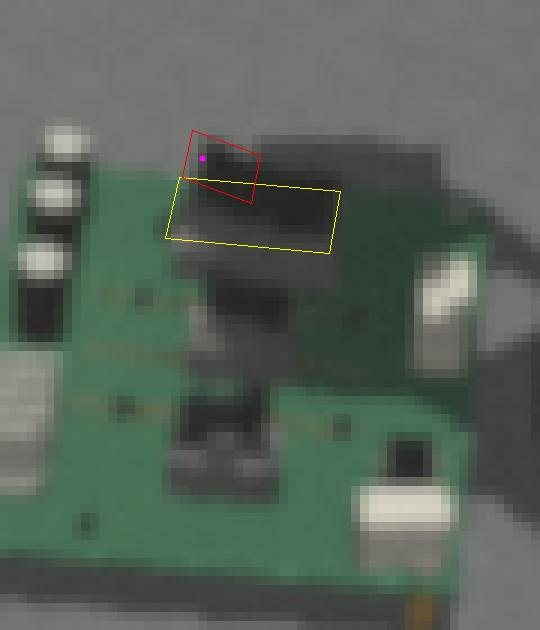

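The wrist overlay fits the largest rocker: axle at (587,-222), yaw about 16°, far-end point at about (604.5,-217) in wrist pixel (296,149). I'll move above its raised end, turning 3° to align.

```bash
python3 -m jog '[-30,5,9,0,3,0,-43,30,13,0,3,0,-43,65,13,0,3,0,-43,95,13,0,3,0,-43,115,13,0,3,0,-43,126,13,0,3,0,-43,128,13,0,3,0,-43,128,13,0,3,0,-43,128,13,0,3,0]'
python3 - <<'E'
from h import *
import pickle
s=manip.read_state();print(s['eef_pos'],s['eef_rot'],s['wrist_force'])
ps={n:cam(n,n+'6.png') for n in('wrist','side','top')}
pickle.dump(ps,open('p5.pkl','wb'))
for t,z in [('main_rocker_centre',42),('main_rocker_far_end',56)]:
    for r in manip.tip_of(t,ps['wrist'])[:2]: print(t,r['xy'],r['score'],at_z(ps['wrist'],r['xy'],z))
E
python3 ov.py 587 -222 16
```

```text
clock: 9.63
eef_pos: [606.1, -216.8, 98.9]
eef_rot: [-1.569, 0.002, -2.863]
wrist_force: [0.6, 0.2, 0.2]
finger_gap: 0.7
[ 606.08937111 -216.7937422    98.90293506] [-1.56934932e+00  1.81181127e-03 -2.86316876e+00] [0.57438574 0.22753344 0.23737696]
main_rocker_centre [139.3, 76.7] 0.57 [ 679.23663579 -104.48288499   42.        ]
main_rocker_far_end [278.8, 245.2] 0.69 [ 601.19032943 -216.34392354   56.        ]
[ 0.43446263 -0.10347264  0.47599797]
```

View pics/wrist6.png

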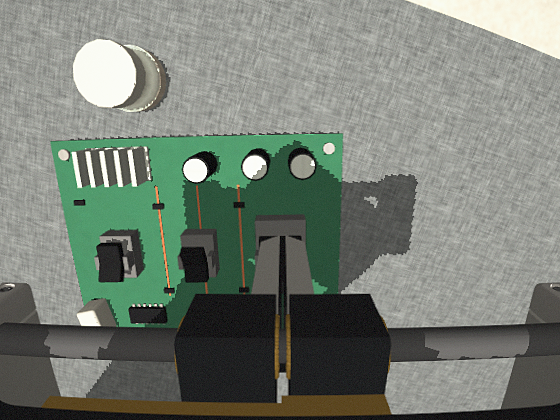

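View pics/ovs.png

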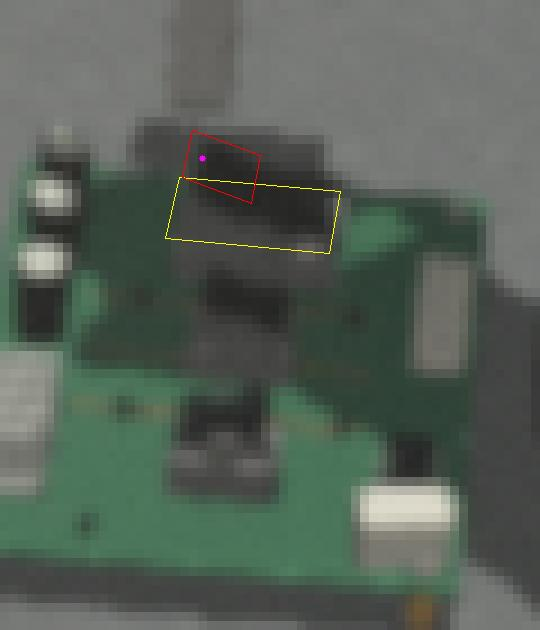

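View pics/ovw.png

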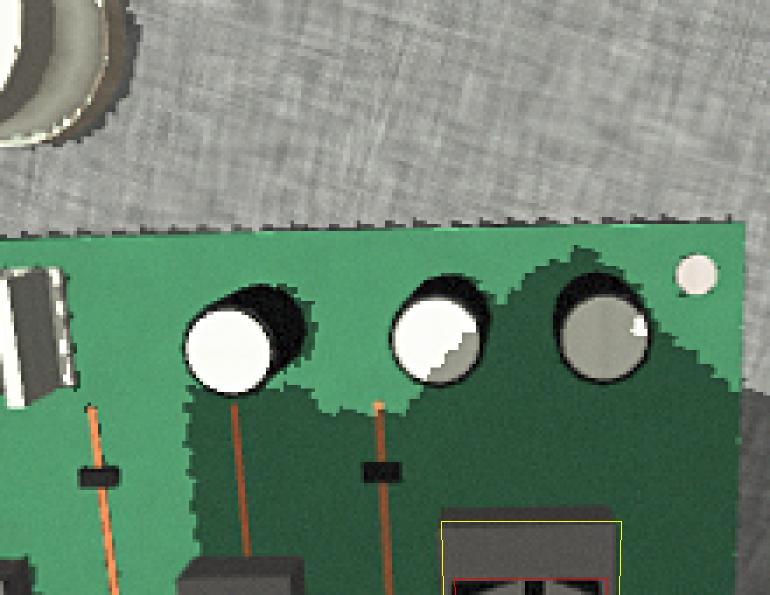

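```bash
python3 -m jog '[1,5,-1,0,0,0,1,10,-1,0,0,0,1,14,-1,0,0,0,1,17,-1,0,0,0,1,20,-1,0,0,0,1,21,-1,0,0,0,1,22,-1,0,0,0,1,23,-1,0,0,0,1,23,-1,0,0,0]'
python3 - <<'E'
from h import *
cam('wrist','wrist7.png');p=cam('side','side7.png')
cv2.imwrite('pics/side7c.png',cv2.resize(p['img'][90:170,280:350,::-1],None,fx=7,fy=7,interpolation=3))
s=manip.read_state();print(s['eef_pos'],s['eef_rot'],s['wrist_force'])
E
```

```text
clock: 10.63
eef_pos: [604.7, -215.8, 74.5]
eef_rot: [-1.57, 0.001, -2.863]
wrist_force: [2.4, 0.5, 3.5]
finger_gap: 0.1
[ 604.46430324 -215.86593591   74.45252308] [-1.57034904e+00  6.96707310e-04 -2.86311091e+00] [ 2.87070766 -0.11920555  4.32685897]
```

View pics/side7c.png

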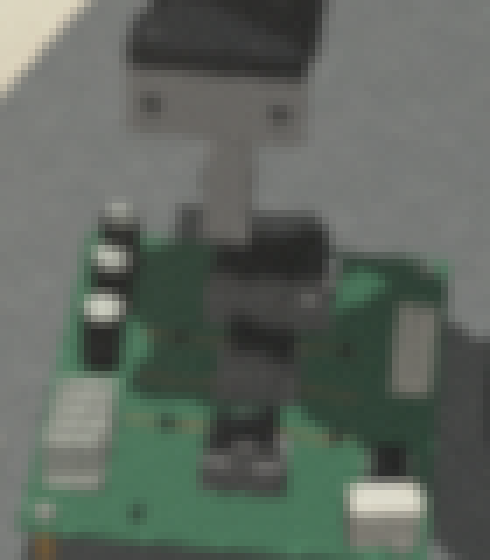

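Contact is at about 4 N with tips at 52.5 mm, so the rocker is moving under the fingertips. I'll continue gently toward 48 mm.

```bash
python3 -m jog '[0,1,0,0,0,0,0,2,0,0,0,0,0,3,0,0,0,0,0,3,0,0,0,0]'; python3 -m jog '[0,0.5,0,0,0,0,0,1,0,0,0,0,0,1,0,0,0,0]'
```

```text
clock: 11.07
eef_pos: [604.0, -215.8, 70.8]
eef_rot: [-1.571, -0.001, -2.863]
wrist_force: [2.1, -0.2, 2.6]
finger_gap: 0.8
clock: 11.32
eef_pos: [604.2, -215.8, 70.2]
eef_rot: [-1.571, -0.0, -2.863]
wrist_force: [2.7, 1.2, 2.5]
finger_gap: 0.5
```

```bash
python3 -m jog '[0,0.5,0,0,0,0,0,1,0,0,0,0,0,1,0,0,0,0]'; python3 -m jog '[0,0.5,0,0,0,0,0,0.5,0,0,0,0]'
```

```text
clock: 11.57
eef_pos: [604.3, -215.8, 70.0]
eef_rot: [-1.571, 0.0, -2.863]
wrist_force: [0.0, 2.0, 10.6]
finger_gap: 0.5
clock: 11.73
eef_pos: [604.3, -215.8, 70.0]
eef_rot: [-1.57, 0.0, -2.863]
wrist_force: [-2.0, 4.0, 15.4]
finger_gap: 0.5
```

The force rose sharply to 10–15 N while the tips held at 48.0 mm, so the rocker is at its stop. Withdrawing.

```bash
python3 -m jog '[0,-3,0,0,0,0,0,-15,0,0,0,0,0,-40,0,0,0,0,0,-75,0,0,0,0,0,-110,0,0,0,0,15,-140,0,0,0,0,45,-150,0,0,0,0,50,-150,0,0,0,0,50,-150,0,0,0,0]'
python3 - <<'E'
from h import *
import pickle
s=manip.read_state();print(s['eef_pos'],s['wrist_force'])
ps={n:cam(n,n+'8.png') for n in('wrist','side','top')}
pickle.dump(ps,open('p5.pkl','wb'))
for t,z in [('main_rocker_far_end',48),('main_rocker_centre',42)]:
    r=manip.tip_of(t,ps['wrist'])[:1]
    for k in r: print(t,k['xy'],k['score'],at_z(ps['wrist'],k['xy'],z))
p=ps['wrist']
cv2.imwrite('pics/side8c.png',cv2.resize(ps['side']['img'][90:170,280:350,::-1],None,fx=7,fy=7,interpolation=3))
E
python3 ov.py 587 -222 16
```

```text
clock: 12.48
eef_pos: [555.0, -230.1, 219.8]
eef_rot: [-1.57, 0.0, -2.865]
wrist_force: [-0.3, 0.6, -0.0]
finger_gap: 0.2
[ 554.9886224  -230.1210101   219.83734999] [-0.34565292  0.59261188 -0.01629586]
main_rocker_far_end [283.7, 137.2] 0.73 [ 607.84704602 -217.09378399   48.        ]
main_rocker_centre [281.9, 156.9] 0.77 [ 587.97689618 -220.89885059   42.        ]
[ 0.92445005 -0.67332041  0.12612518]
```

View pics/wrist8.png

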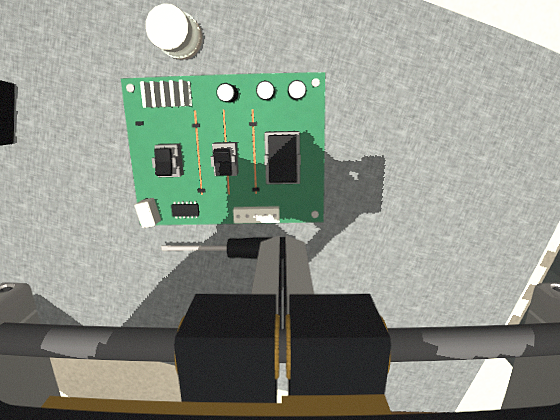

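View pics/side8c.png

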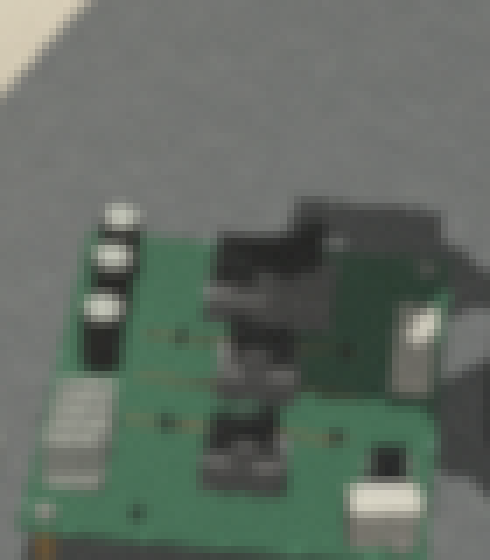

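View pics/ovw.png

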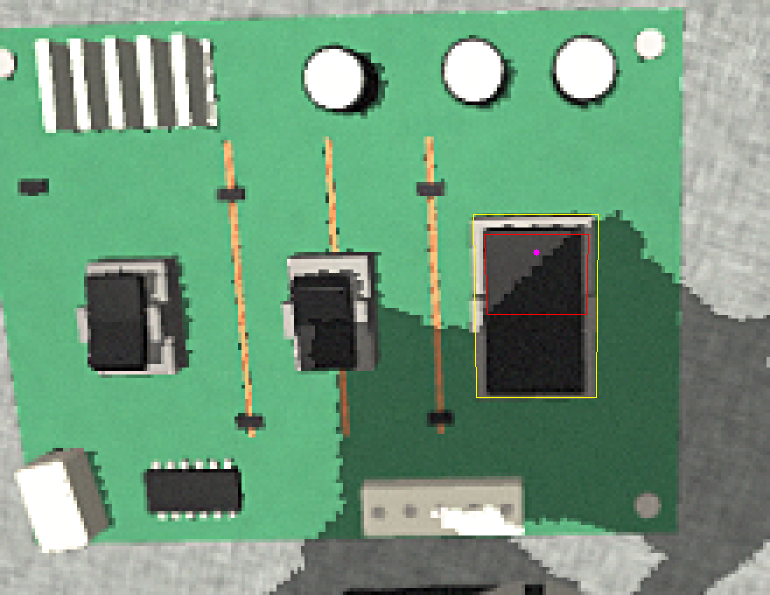

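The far half is now level and the near end stands up (side crop, about (320,225)). The small switches and loose parts are unmoved and the arm is clear.

```bash
python3 -c "
from cell import manip
print(manip.sign_off())"
```

```text
the job is handed in; nothing more can be done
None
```

I touched the earth post, then switched on the largest rocker, and handed the job in at about 12.7 s of the 42 s.

- **Earth touch:** the closed fingertips rested on the dome for a little over a second at about 2.5 N. They pushed it down about 3.5 mm of its 10 mm travel, then lifted clear.
- **Rocker:** I pressed the raised far end until the fingertips stopped at 48 mm above the table. The force then rose from about 3 N to 15 N, which is the stop, and I withdrew.
- **Last checks:** the final pictures show the far half level and the near end raised. The two small switches and the loose things on the board look unmoved, and the wrist force is back to about zero. I did not take a separate close-up of the dome after letting go.
- **Disagreements:** some detector reports from the side and top cameras pointed at the wrong things. The side camera's positions also differed from the wrist camera's by a few millimetres up to about 14 mm. I used the wrist camera with the model overlay, and the contact heights matched it.

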